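# Reverse the wheel-hub sockets for refitting

## Task

The four coloured sockets stand in the grey strip-down rack in the order they were used, counted from that rack's red end; refitting goes the other way round, so move them all to the black refit rack in reverse order: the socket nearest the red end of the strip-down rack goes into the bay farthest from the red end of the refit rack, and so on until the last one stands beside the refit rack's red end. Leave each socket standing upright on the floor of its own bay, without toppling any of them on the way.

Things in the scene. Friction and masses are not known exactly. Their poses are not given: they have to be found in the camera images.
- strip_rack: Strip-down rack, grey-painted, holding the four sockets at the start. Fixed. Row of four open bays along its y axis, centres at y = +96, +32, -32, -96 mm, x = 0. Bays 60 x 60 mm inside; walls 4 mm thick, tops 20 mm and bay floors 8 mm above the bench. Red block (22 mm long, 24 high) on the +y end = red end. Origin: on the bench under the middle of the four bays.
- refit_rack: Refit rack, black plastic, empty at the start, same make. Fixed. Row of four open bays along its y axis, centres at y = +96, +32, -32, -96 mm, x = 0. Bays 60 x 60 mm inside; walls 4 mm thick, tops 20 mm and bay floors 8 mm above the bench. Red block (22 mm long, 24 high) on the +y end = red end. Origin: on the bench under the middle of the four bays.
- socket_blue: Deep impact socket: loose upright cylinder, 30 mm diameter, 80 mm tall, steel with a blue sleeve from 14 mm up to the top, dark hexagon mouth on top, 0.1 to 0.4 kg. Can be gripped anywhere across. Origin: centre of its underside; z along its axis, up. At the start it stands on the blue pad.
- socket_yellow: Deep impact socket: loose upright cylinder, 32 mm diameter, 80 mm tall, steel with a yellow sleeve from 14 mm up to the top, dark hexagon mouth on top, 0.1 to 0.4 kg. Can be gripped anywhere across. Origin: centre of its underside; z along its axis, up. At the start it stands on the yellow pad.
- socket_green: Deep impact socket: loose upright cylinder, 34 mm diameter, 80 mm tall, steel with a green sleeve from 14 mm up to the top, dark hexagon mouth on top, 0.1 to 0.4 kg. Can be gripped anywhere across. Origin: centre of its underside; z along its axis, up. At the start it stands on the green pad.
- socket_white: Deep impact socket: loose upright cylinder, 36 mm diameter, 80 mm tall, steel with a white sleeve from 14 mm up to the top, dark hexagon mouth on top, 0.1 to 0.4 kg. Can be gripped anywhere across. Origin: centre of its underside; z along its axis, up. At the start it stands on the white pad.
- pad_blue: Flat blue pad, 56 x 56 x 3 mm, fixed on the floor of one bay of the strip-down rack; it shows where the blue socket stands at the start and stays there. Origin: centre of its underside, on the bay floor; axes parallel to the strip-down rack's. 
- pad_yellow: Flat yellow pad, 56 x 56 x 3 mm, fixed on the floor of one bay of the strip-down rack; it shows where the yellow socket stands at the start and stays there. Origin: centre of its underside, on the bay floor; axes parallel to the strip-down rack's. 
- pad_green: Flat green pad, 56 x 56 x 3 mm, fixed on the floor of one bay of the strip-down rack; it shows where the green socket stands at the start and stays there. Origin: centre of its underside, on the bay floor; axes parallel to the strip-down rack's. 
- pad_white: Flat white pad, 56 x 56 x 3 mm, fixed on the floor of one bay of the strip-down rack; it shows where the white socket stands at the start and stays there. Origin: centre of its underside, on the bay floor; axes parallel to the strip-down rack's. 

How it is judged:
At the end, for the whole second after the job is handed in: Sockets of strip-down bays 1, 2, 3, 4 (counted from the red end) stand in refit bays 4, 3, 2, 1: within 17 mm of the bay centre along each rack axis (anywhere inside the walls), underside within 4 mm of the bay floor, tilted under 0.1 rad, at rest (((y of pad_blue in the frame of strip_rack between 0.076 and 0.116 m and y of socket_blue in the frame of refit_rack between -0.113 and -0.079 m) or (y of pad_blue in the frame of strip_rack between 0.012 and 0.052 m and y of socket_blue in the frame of refit_rack between -0.049 and -0.015 m) or (y of pad_blue in the frame of strip_rack between -0.052 and -0.012 m and y of socket_blue in the frame of refit_rack between 0.015 and 0.049 m) or (y of pad_blue in the frame of strip_rack between -0.116 and -0.076 m and y of socket_blue in the frame of refit_rack between 0.079 and 0.113 m)) and x of socket_blue in the frame of refit_rack between -0.017 and 0.017 m and z of socket_blue in the frame of refit_rack between 0.004 and 0.012 m and angle between each of socket_blue, socket_yellow, socket_green, socket_white's own z axis and vertical below 0.1 rad and linear speed of each of socket_blue, socket_yellow, socket_green, socket_white below 0.02 m/s and angular speed of each of socket_blue, socket_yellow, socket_green, socket_white below 0.2 rad/s and ((y of pad_yellow in the frame of strip_rack between 0.076 and 0.116 m and y of socket_yellow in the frame of refit_rack between -0.113 and -0.079 m) or (y of pad_yellow in the frame of strip_rack between 0.012 and 0.052 m and y of socket_yellow in the frame of refit_rack between -0.049 and -0.015 m) or (y of pad_yellow in the frame of strip_rack between -0.052 and -0.012 m and y of socket_yellow in the frame of refit_rack between 0.015 and 0.049 m) or (y of pad_yellow in the frame of strip_rack between -0.116 and -0.076 m and y of socket_yellow in the frame of refit_rack between 0.079 and 0.113 m)) and x of socket_yellow in the frame of refit_rack between -0.017 and 0.017 m and z of socket_yellow in the frame of refit_rack between 0.004 and 0.012 m and ((y of pad_green in the frame of strip_rack between 0.076 and 0.116 m and y of socket_green in the frame of refit_rack between -0.113 and -0.079 m) or (y of pad_green in the frame of strip_rack between 0.012 and 0.052 m and y of socket_green in the frame of refit_rack between -0.049 and -0.015 m) or (y of pad_green in the frame of strip_rack between -0.052 and -0.012 m and y of socket_green in the frame of refit_rack between 0.015 and 0.049 m) or (y of pad_green in the frame of strip_rack between -0.116 and -0.076 m and y of socket_green in the frame of refit_rack between 0.079 and 0.113 m)) and x of socket_green in the frame of refit_rack between -0.017 and 0.017 m and z of socket_green in the frame of refit_rack between 0.004 and 0.012 m and ((y of pad_white in the frame of strip_rack between 0.076 and 0.116 m and y of socket_white in the frame of refit_rack between -0.113 and -0.079 m) or (y of pad_white in the frame of strip_rack between 0.012 and 0.052 m and y of socket_white in the frame of refit_rack between -0.049 and -0.015 m) or (y of pad_white in the frame of strip_rack between -0.052 and -0.012 m and y of socket_white in the frame of refit_rack between 0.015 and 0.049 m) or (y of pad_white in the frame of strip_rack between -0.116 and -0.076 m and y of socket_white in the frame of refit_rack between 0.079 and 0.113 m)) and x of socket_white in the frame of refit_rack between -0.017 and 0.017 m and z of socket_white in the frame of refit_rack between 0.004 and 0.012 m); the robot touches nothing.
It fails at once if a socket is toppled (tilted more than 0.7 rad) (angle between any of socket_blue, socket_yellow, socket_green, socket_white's own z axis and vertical above 0.7 rad).
It also fails if it takes over 106 s, if anything falls off the work surface, if the arm or the gripper's body presses on something with over 40 N, if the wrist force passes 120 N, or if a joint passes its speed limit or range.

## Robot

A 6-joint arm with a two-finger parallel gripper is mounted at the origin on the work surface. World frame = base frame: x ahead of the robot, y to its left, z up, the work surface at z = 0. Lengths are in m, angles in rad, forces in N, time in s.
With the tool pointing down it reaches from about 0.425 to 1.125 m from the base axis. Payload 14.9 kg.
Tool frame: the origin (TCP) lies midway between the tips of the shut fingers; the grasp point (between the pads) lies 19 mm behind it; z points along the fingers, y is the line along which they close (so a half turn about z gives the same grasp; the last joint's range is limited). The gripper opens to 91 mm and grips with 3 to 60 N. Pads are 32 mm wide; open, the fingers measure 118 mm over their backs; the gripper's body (76 mm by 178 mm) begins 60 mm behind the grasp point.
Start: joints at [-1.266, 0.379, 1.734, -0, 1.028, -0.033], TCP at [0.232, -0.66, 0.214] pointing down, gripper open.
Joint ranges: [-2.77, 2.77], [-0.74, 2.19], [0, 2.66], [-1.06, 4.2], [0.31, 2.87], [-3.08, 3.08]. Speed limits (rad/s): [1.89, 1.89, 2.39, 3.14, 3.14, 3.14].

## Interface

Orientations are given as a unit quaternion [w, x, y, z].
In Python, from rig import sense, cams, ticket, spot_in, trace, place_of gives the robot as it stands. The module is installed in compiled form; this text tells all that it offers.
- The arm moves only by the tool step_arm, never from a script. Its argument "plan" is a list that holds one entry, the list of rows, each a list of 7 numbers: the shift along the tool's x, y, z in m, then the turn, a rotation vector about the tool's x, y, z in rad, then the closure, from -1 (fully open) to 1 (shut). A call has 1 to 20 rows; each row shifts and turns the commanded pose from where the row before left it, along the tool's axes as they then stand; what a row does not reach is not made up. A row lasts 1/8 s, in which the tool goes at most 62.5 mm and 10.7 degrees, less where a joint would pass 70% of its speed; a pose out of reach is approached as far as the arm can. A call is refused whole if a number of a shift passes 0.0625 or a number of a turn 0.188, either way. A call with a gripper value outside its range is refused whole. The fingers move at their own pace and stop on an object; "grip_force" is the grip in N (left out, the last holds). Time passes only in rows, so rows that do not move let the fingers close. It gives the time, the measured TCP pose, the force, the opening and the grip force at its end, in the units of the state.
- sense(): the state, without advancing time (a new reading comes with each control period).
- cams.snapshot(name): name is "scene" or "top" or "wrist"; returns the picture (384x512x3 uint8, red, green, blue); there is no depth.
- cams.camera_info(name): a dict with "fov_y" (degrees; the focal length in pixels is half the picture's height over the tangent of half this angle, whatever the lens; pixels are square), "cx", "cy" (the principal point, pixels), "dist_coeffs" ([k1, k2, p1, p2, k3] as OpenCV has them; the pictures are not rectified), "cam_to_world" (4x4, takes a point from camera to world coordinates). Camera axes: x right, y down, z forward; pixel columns grow to the right and rows downward; lengths in m; the calibration is good to about 2 mm. A picture is of the moment at which its call begins: read the wrist's pose just before it. camera_info takes no time and is no camera call; for the wrist camera it gives the pose at the moment of the call.
- ticket.sign_off(): hands the job in; it is judged then, once.
Trained networks look in the newest picture that a camera, given by its name, has taken for a name from the list of things; names that differ only in an ending like _2 or _b are one class to them, and where a whole thing is asked for, a point or a joint stands for the part that bears it (a point fixed in the world has none). Each returns a list of dicts, best first, with "confidence" (0 to 1); they miss things now and then, are a little off and sometimes report something else, mostly with a low value. They report only what shows in the picture. A call takes as long as a camera call.
- spot_in(camera, thing): "rect" ([left, top, right, bottom] in pixels, round what is visible of it).
- trace(camera, thing): "region" (384x512 bool, what is visible of it) and "rect" ([left, top, right, bottom] in pixels, round what is visible of it).
- place_of(camera, thing): "pixel" ([column, row] in pixels: a listed point, or the origin of a listed thing).
The state is a dict: "t": time; "q": joint angles; "qd": joint speeds; "effort": joint torques, N m; "position": TCP position; "ee_rot": TCP orientation; "contact_force": force on the tool from outside, world axes, zero at the start; "moment": the same for the moment, N m; "width": opening from 0.0 (shut) to 1.0 (fully open); "grasp_force": force on a finger pad.
Only numpy, scipy, OpenCV 4.12 (cv2) and the standard library are available. Lean on these libraries where they do the work, as an engineer would, in place of code of your own. Each camera call takes 0.05 s, during which the arm holds its last target. There are 200 camera calls.

## Working session

There is one attempt and no reset: what is moved stays moved. The work goes in short steps, Python scripts to look and compute and a tool call to move; the robot and the scene stay as the last step left them, time stands still between calls to the robot, and variables do not carry over. Pictures are saved under pics/ and viewed, at most 14 in all, crops included, and the job is handed in when it is done.

Besides the shell and the picture viewer there is one more tool, called after "Emit:" by a JSON object that holds its "name" and its "arguments", one argument or row to a line. step_arm: Moves the arm, as the interface text tells. Its arguments: {"type":"object","properties":{"plan":{"type":"array","items":{"type":"array","items":{"type":"array","items":{"type":"number"}}}},"grip_force":{"type":"number"}},"required":["plan"]}

```bash
mkdir -p pics; python3 - <<'E'
from rig import *
import cv2
s=sense(); print(s)
for n in ("scene","top"):
    im=cams.snapshot(n); cv2.imwrite(f"pics/{n}0.png",im[:,:,::-1]); c=cams.camera_info(n)
    print(n,c)
    for th in ["strip_rack","refit_rack","socket_blue","socket_yellow","socket_green","socket_white"]:
        print(th,[(r["pixel"],round(r["confidence"],2)) for r in place_of(n,th)[:2]])
E
```

```text
{'t': 0.0, 'q': array([-1.26630705e+00,  3.79392145e-01,  1.73476858e+00, -1.80626284e-05,
        1.02850514e+00, -3.32952940e-02]), 'qd': array([ 0.00133822, -0.00082322,  0.00041232, -0.00104575,  0.00069072,
        0.00010042]), 'effort': array([ 3.23134591e-04, -7.63710594e+01, -4.34361112e+01,  6.50812523e-02,
        4.25196416e-02, -8.69099745e-05]), 'position': array([ 0.23185511, -0.66007346,  0.21330578]), 'ee_rot': array([-5.30632693e-04,  9.85770641e-01,  1.68095076e-01, -8.02011658e-05]), 'contact_force': array([ 0.22501768,  0.73224186, -0.44404283]), 'moment': array([0.0017162 , 0.01991911, 0.02268318]), 'grasp_force': 0.0, 'width': 0.9981476939496412}
scene {'fov_y': 44.440867344914324, 'cx': 256.26655600391047, 'cy': 188.8743988251374, 'dist_coeffs': array([0.05395741, 0.        , 0.        , 0.        , 0.        ]), 'cam_to_world': array([[-0.29126986,  0.68238031, -0.67046176,  1.16479076],
       [ 0.95653329,  0.21825545, -0.19341311,  0.16953781],
       [ 0.01435063, -0.69765441, -0.71629072,  0.71619035],
       [ 0.        ,  0.        ,  0.        ,  1.  
[... 315 characters left out ...]
5, 'cy': 197.99489974402857, 'dist_coeffs': array([-0.07804474,  0.        ,  0.        ,  0.        ,  0.        ]), 'cam_to_world': array([[-2.20981410e-02, -9.96579502e-01,  7.96302015e-02,
         4.42837310e-01],
       [-9.99752390e-01,  2.22360852e-02,  8.45877188e-04,
        -1.70377924e-02],
       [-2.61364781e-03, -7.95917919e-02, -9.96824115e-01,
         9.11655295e-01],
       [ 0.00000000e+00,  0.00000000e+00,  0.00000000e+00,
         1.00000000e+00]])}
strip_rack [([141.6, 217.6], 0.66)]
refit_rack [([347.5, 184.2], 0.57), ([182.5, 204.8], 0.31)]
socket_blue [([120.0, 217.9], 0.55)]
socket_yellow [([98.6, 222.5], 0.63)]
socket_green [([155.4, 211.9], 0.79)]
socket_white []
```

View pics/top0.png

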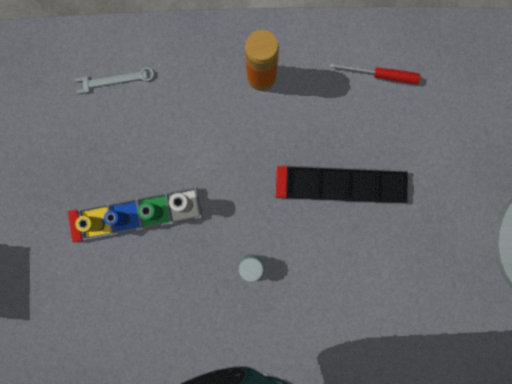

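View pics/scene0.png

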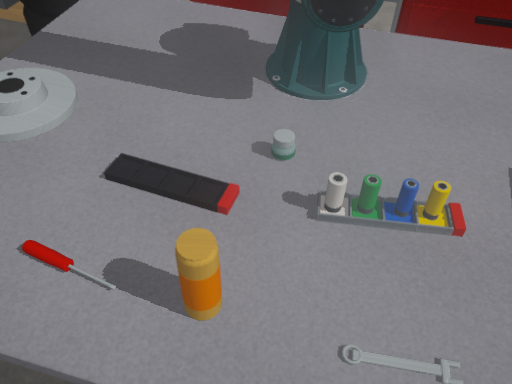

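The top picture shows the strip rack at left with its red end at (75,226); from there the order is yellow (84,224), blue (112,217), green (147,211), white (179,203). The refit rack has its red end at (281,182), with bays running right to (393,186). A jar at (251,268) and a tall can at (262,60) stand clear of the direct path. So yellow→4, blue→3, green→2 and white→1. Next I fit the poses.

```bash
cat > fit.py <<'E'
from rig import *
import numpy as np, cv2
from scipy.optimize import minimize
def project(P,c):
    f=192/np.tan(np.radians(c["fov_y"])/2)
    K=np.array([[f,0,c["cx"]],[0,f,c["cy"]],[0,0,1]]); M=np.linalg.inv(c["cam_to_world"])
    return cv2.projectPoints(np.asarray(P,float),cv2.Rodrigues(M[:3,:3])[0],M[:3,3],K,c["dist_coeffs"])[0][:,0]
def ray(px,z,c):
    f=192/np.tan(np.radians(c["fov_y"])/2)
    K=np.array([[f,0,c["cx"]],[0,f,c["cy"]],[0,0,1]])
    u=cv2.undistortPoints(np.array([[px]],float),K,c["dist_coeffs"])[0,0]
    T=c["cam_to_world"]; d=T[:3,:3]@[u[0],u[1],1]; o=T[:3,3]; return (o+d*(z-o[2])/d[2])[:2]
def hullmask(px,S=8):
    m=np.zeros((384*2,512*2),np.uint8)
    h=cv2.convexHull(px.astype(np.float32))[:,0]
    cv2.fillConvexPoly(m,np.round((h*2+.5)*2**S).astype(np.int32),255,cv2.LINE_AA,S)
    return cv2.resize(m,(512,384),interpolation=cv2.INTER_AREA)/255.
def cyl(x,y,r,z0,z1):
    a=np.linspace(0,2*np.pi,48,endpoint=False)
    return [[x+r*np.cos(t),y+r*np.sin(t),z] for z in (z0,z1) for t in a]
def rack(x,y,t):
    c,s=np.cos(t),np.sin(t)
    return [[x+c*u-s*v,y+s*u+c*v,z] for u in(-.034,.034) for v,z in((-.130,0),(-.130,.02),(.152,0),(.152,.024))]
def fit(model,masks,p0,step):
    def cost(p):
        return sum(np.minimum(1,np.abs(hullmask(project(model(*p),c))-m)).sum()/m.sum() for c,m in masks)
    sim=np.vstack([p0]+[np.array(p0)+np.eye(len(p0))[i]*step[i] for i in range(len(p0))])
    r=minimize(cost,p0,method="Nelder-Mead",options=dict(initial_simplex=sim,xatol=1e-4,fatol=1e-4))
    return r.x,r.fun/len(masks)
E
python3 - <<'E'
from fit import *
R=dict(blue=.015,yellow=.016,green=.017,white=.018); px=dict(yellow=(84,224),blue=(112,217),green=(147,211),white=(179,203))
C={n:cams.camera_info(n) for n in("top","scene")}
M={n:{} for n in C}
for n in C:
    cams.snapshot(n)
    for th in ["refit_rack","strip_rack"]+["socket_"+k for k in R]:
        r=trace(n,th); M[n][th]=[(x["region"],x["confidence"]) for x in r]
        print(n,th,[(np.round(x["rect"]),round(x["confidence"],2)) for x in r[:3]])
np.save("masks.npy",M,allow_pickle=True)
a,b=ray((281,182),.02,C["top"]),ray((407,187),.02,C["top"])
t0=np.arctan2(*(a-b)[::-1])-np.pi/2; c0=(a+b)/2; print(c0,t0)
for sel in(["top"],["scene"],["top","scene"]):
    try:
        ms=[(C[n],M[n]["refit_rack"][0][0].astype(float)) for n in sel]
        print("refit",sel,fit(rack,ms,[*c0,t0],[.01,.01,.05]))
        for k in R:
            ms=[(C[n],M[n]["socket_"+k][0][0].astype(float)) for n in sel]
            p0=ray(px[k],.09,C["top"])
            print(k,sel,p0,fit(lambda x,y:cyl(x,y,R[k],.011,.091),ms,p0,[.01,.01]))
    except IndexError: print("missing",sel)
E
```

```text
top refit_rack [(array([275., 166., 408., 202.]), 0.56)]
top strip_rack [(array([ 68., 189., 203., 242.]), 0.6)]
top socket_blue [(array([103., 208., 128., 224.]), 0.89)]
top socket_yellow [(array([ 80., 214., 105., 229.]), 0.56)]
top socket_green [(array([137., 204., 163., 222.]), 0.79)]
top socket_white [(array([166., 195., 192., 213.]), 0.64)]
scene refit_rack [(array([104., 156., 242., 213.]), 0.78), (array([357., 172., 381., 213.]), 0.17)]
scene strip_rack [(array([316., 189., 464., 238.]), 0.78)]
scene socket_blue [(array([394., 180., 418., 218.]), 0.62)]
scene socket_yellow [(array([425., 183., 450., 220.]), 0.62)]
scene socket_green [(array([358., 174., 380., 214.]), 0.96)]
scene socket_white [(array([323., 171., 350., 214.]), 0.88), (array([356., 174., 380., 215.]), 0.55), (array([383., 199., 413., 222.]), 0.49)]
[ 0.5388282  -0.20040534] -0.06103703136452454
refit ['top'] (array([ 0.5400416 , -0.20649501, -0.06016907]), np.float64(0.057631033182503774))
blue ['top'] [0.47741684 0.27187423] (array([0.4771968 , 0.27547696]), np.float64(0.10713634290925673))
yellow ['top'] [0.
[... 681 characters left out ...]
, np.float64(0.14882167377992206))
white ['scene'] [0.50211087 0.13885402] (array([0.50348351, 0.1405102 ]), np.float64(0.0985266106442577))
refit ['top', 'scene'] (array([ 0.53896979, -0.20801393, -0.06532972]), np.float64(0.06672878511768285))
blue ['top', 'scene'] [0.47741684 0.27187423] (array([0.47694671, 0.27388164]), np.float64(0.13220797720797722))
yellow ['top', 'scene'] [0.46470638 0.3282892 ] (array([0.46620758, 0.32895722]), np.float64(0.1483591007253104))
green ['top', 'scene'] [0.48777892 0.20211489] (array([0.48930504, 0.20369593]), np.float64(0.16323488530986563))
white ['top', 'scene'] [0.50211087 0.13885402] (array([0.50471667, 0.1412204 ]), np.float64(0.11302669166840289))
```

Emit:
{"name": "step_arm", "arguments": {
  "plan": [
    [[0, 0, 0, 0, 0, -0.1541, -1], [0, 0, 0, 0, 0, -0.1541, -1], [0, 0, 0, 0, 0, -0.1541, -1], [0, 0, 0, 0, 0, -0.1541, -1], [0, 0, 0, 0, 0, -0.1541, -1], [0, 0, 0, 0, 0, -0.1541, -1], [0, 0, 0, 0, 0, -0.1541, -1], [0, 0, 0, 0, 0, -0.1541, -1], [0.036, 0.0288, 0, 0, 0, 0, -1], [0.036, 0.0288, 0, 0, 0, 0, -1], [0.036, 0.0288, 0, 0, 0, 0, -1], [0.036, 0.0288, 0, 0, 0, 0, -1], [0.036, 0.0288, 0, 0, 0, 0, -1], [0.036, 0.0288, 0, 0, 0, 0, -1], [0.036, 0.0288, 0, 0, 0, 0, -1], [0.036, 0.0288, 0, 0, 0, 0, -1], [0.036, 0.0288, 0, 0, 0, 0, -1], [0.036, 0.0288, 0, 0, 0, 0, -1]]
  ],
  "grip_force": 20
}}

```text
t: 3.65
position: [0.5209, -0.2993, 0.2141]
ee_rot: [0.0, 0.707, 0.707, 0.0]
contact_force: [1.1, 0.3, 0.1]
width: 0.999
grasp_force: 0.0
```

Emit:
{"name": "step_arm", "arguments": {
  "plan": [
    [[0.045, -0.004, 0, 0, 0, 0, -1], [0.045, -0.004, 0, 0, 0, 0, -1], [0.045, -0.004, 0, 0, 0, 0, -1], [0.045, -0.004, 0, 0, 0, 0, -1], [0.045, -0.004, 0, 0, 0, 0, -1], [0.045, -0.004, 0, 0, 0, 0, -1], [0.045, -0.004, 0, 0, 0, 0, -1], [0.045, -0.004, 0, 0, 0, 0, -1], [0.045, -0.004, 0, 0, 0, 0, -1], [0.045, -0.004, 0, 0, 0, 0, -1], [0.045, -0.004, 0, 0, 0, 0, -1], [0.045, -0.004, 0, 0, 0, 0, -1], [0.045, -0.004, 0, 0, 0, 0, -1], [0.043, -0.003, 0, 0, 0, 0, -1], [0, 0, 0, 0, 0, 0, -1], [0, 0, 0, 0, 0, 0, -1]]
  ]
}}

```text
t: 5.65
position: [0.465, 0.3272, 0.2138]
ee_rot: [0.0, 0.707, 0.707, -0.0]
contact_force: [-0.4, 0.2, -0.4]
width: 0.998
grasp_force: 0.0
```

```bash
python3 - <<'E'
from fit import *
c=cams.camera_info("wrist"); im=cams.snapshot("wrist"); print(sense()["position"],c["cam_to_world"][:3,3])
im=im.copy()
for k,r,p in(("yellow",.016,(.466,.329)),("blue",.015,(.477,.274)),("green",.017,(.489,.2037)),("white",.018,(.5045,.141))):
    for z in(.091,.011):
        cv2.polylines(im,[np.round(project(cyl(*p,r,z,z)[:48],c)).astype(int)],True,(255,0,255),1)
cv2.imwrite("pics/w1.png",im[:,:,::-1])
E
```

```text
[0.46512323 0.32678621 0.21383347] [0.46461182 0.40638105 0.38400808]
```

View pics/w1.png

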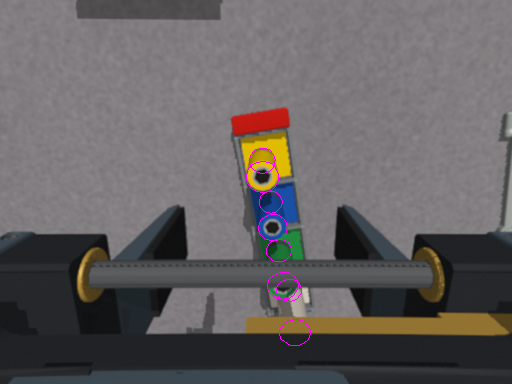

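The overlay rings sit on the yellow (262,176) and blue (272,227) socket tops, so the poses hold. I'll grasp yellow.

Emit:
{"name": "step_arm", "arguments": {
  "plan": [
    [[0.002, 0.001, 0.04, 0, 0, 0, -1], [0, 0, 0.04, 0, 0, 0, -1], [0, 0, 0.04, 0, 0, 0, -1], [0, 0, 0.03, 0, 0, 0, -1], [0, 0, 0.019, 0, 0, 0, -1], [0, 0, 0, 0, 0, 0, -1], [0, 0, 0, 0, 0, 0, 1], [0, 0, 0, 0, 0, 0, 1], [0, 0, 0, 0, 0, 0, 1], [0, 0, 0, 0, 0, 0, 1], [0, 0, 0, 0, 0, 0, 1], [0, 0, 0, 0, 0, 0, 1]]
  ],
  "grip_force": 25
}}

```text
t: 7.2
position: [0.4662, 0.3295, 0.0449]
ee_rot: [-0.0, 0.707, 0.707, -0.0]
contact_force: [-0.0, 0.2, 0.3]
width: 0.374
grasp_force: 0.0
```

Emit:
{"name": "step_arm", "arguments": {
  "plan": [
    [[0, 0, 0, 0, 0, 0, 1], [0, 0, 0, 0, 0, 0, 1], [0, 0, 0, 0, 0, 0, 1], [0, 0, -0.01, 0, 0, 0, 1], [0, 0, -0.02, 0, 0, 0, 1], [0, 0, -0.03, 0, 0, 0, 1], [0, 0, -0.03, 0, 0, 0, 1], [0, 0, -0.02, 0, 0, 0, 1], [0, 0, -0.01, 0, 0, 0, 1]]
  ]
}}

```text
t: 8.32
position: [0.4665, 0.3297, 0.1666]
ee_rot: [0.0, 0.707, 0.707, 0.001]
contact_force: [0.0, -0.1, -1.8]
width: 0.349
grasp_force: 25.0
```

Emit:
{"name": "step_arm", "arguments": {
  "plan": [
    [[-0.02, 0.002, 0, 0, 0, 0, 1], [-0.04, 0.004, 0, 0, 0, 0, 1], [-0.045, 0.005, 0, 0, 0, 0, 1], [-0.045, 0.005, 0, 0, 0, 0, 1], [-0.045, 0.005, 0, 0, 0, 0, 1], [-0.045, 0.005, 0, 0, 0, 0, 1], [-0.045, 0.005, 0, 0, 0, 0, 1], [-0.045, 0.005, 0, 0, 0, 0, 1], [-0.045, 0.005, 0, 0, 0, 0, 1], [-0.045, 0.005, 0, 0, 0, 0, 1], [-0.045, 0.005, 0, 0, 0, 0, 1], [-0.045, 0.005, 0, 0, 0, 0, 1], [-0.045, 0.005, 0, 0, 0, 0, 1], [-0.045, 0.005, 0, 0, 0, 0, 1], [-0.038, 0.004, 0, 0, 0, 0, 1], [-0.02, 0.002, 0, 0, 0, 0, 1], [0, 0, 0, 0, 0, 0, 1], [0, 0, 0, 0, 0, 0, 1]]
  ]
}}

```text
t: 10.58
position: [0.5375, -0.3275, 0.1644]
ee_rot: [-0.001, 0.707, 0.707, -0.0]
contact_force: [-0.3, 0.2, -1.9]
width: 0.348
grasp_force: 25.0
```

```bash
python3 - <<'E'
from fit import *
C=[]
for n in("top","scene"):
    c=cams.camera_info(n); im=cams.snapshot(n).copy(); 
    t=-.065;R=np.array([[np.cos(t),-np.sin(t)],[np.sin(t),np.cos(t)]])
    for v in(.096,.032,-.032,-.096):
        q=[[*(np.array([.539,-.208])+R@[a,v+b]),.02] for a,b in((-.03,-.03),(.03,-.03),(.03,.03),(-.03,.03))]
        cv2.polylines(im,[np.round(project(q,c)).astype(int)],True,(255,0,255),1)
    C.append(cv2.resize(im[100:260,230:470] if n=="top" else im[100:260,60:300],None,fx=3,fy=1.8*1) if 0 else cv2.resize(im[120:250,260:440] if n=="top" else im[110:240,80:260],None,fx=4,fy=4))
for i,x in enumerate(C): cv2.imwrite(f"pics/c{i}.png",x[:,:,::-1])
cv2.imwrite("pics/c.png",cv2.resize(np.vstack(C),None,fx=.57,fy=.57)[:,:,::-1])
E
```

```text
(no output)
```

View pics/c.png

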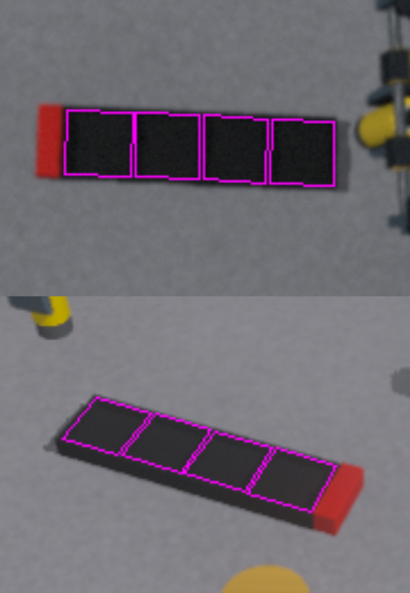

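The grid lies on the four empty bays in both views: top crop bays at (100,145)–(303,152), and scene crop the same. The tool is 24 mm beyond bay 4, so I'll correct that and place.

Emit:
{"name": "step_arm", "arguments": {
  "plan": [
    [[0.0235, -0.0045, 0, 0, 0, 0, 1], [0, 0, 0.03, 0, 0, 0, 1], [0, 0, 0.035, 0, 0, 0, 1], [0, 0, 0.03, 0, 0, 0, 1], [0, 0, 0.016, 0, 0, 0, 1], [0, 0, 0.006, 0, 0, 0, 1], [0, 0, 0.004, 0, 0, 0, 1], [0, 0, 0.001, 0, 0, 0, 1], [0, 0, 0, 0, 0, 0, 1]]
  ]
}}

```text
t: 11.8
position: [0.5338, -0.3052, 0.0435]
ee_rot: [0.0, 0.707, 0.707, 0.0]
contact_force: [-0.2, -0.2, -1.3]
width: 0.349
grasp_force: 25.0
```

Emit:
{"name": "step_arm", "arguments": {
  "plan": [
    [[0, 0, 0.0015, 0, 0, 0, 1], [0, 0, 0, 0, 0, 0, 1], [0, 0, 0, 0, 0, 0, -1], [0, 0, 0, 0, 0, 0, -1], [0, 0, 0, 0, 0, 0, -1], [0, 0, 0, 0, 0, 0, -1], [0, 0, -0.02, 0, 0, 0, -1], [0, 0, -0.04, 0, 0, 0, -1], [0, 0, -0.04, 0, 0, 0, -1], [0, 0, -0.02, 0, 0, 0, -1], [0.045, -0.0044, 0, 0, 0, 0, -1], [0.045, -0.0044, 0, 0, 0, 0, -1], [0.045, -0.0044, 0, 0, 0, 0, -1], [0.045, -0.0044, 0, 0, 0, 0, -1], [0.045, -0.0044, 0, 0, 0, 0, -1], [0.045, -0.0044, 0, 0, 0, 0, -1], [0.045, -0.0044, 0, 0, 0, 0, -1], [0.045, -0.0044, 0, 0, 0, 0, -1], [0.045, -0.0044, 0, 0, 0, 0, -1], [0, 0, 0, 0, 0, 0, -1]]
  ]
}}

```text
t: 14.3
position: [0.4935, 0.1021, 0.1615]
ee_rot: [-0.0, 0.706, 0.708, -0.0]
contact_force: [0.2, -0.7, -0.4]
width: 0.999
grasp_force: 0.0
```

```bash
cat > chk.py <<'E'
from fit import *
import sys
R=dict(blue=.015,yellow=.016,green=.017,white=.018)
t=-.065;c,s=np.cos(t),np.sin(t)
k=sys.argv[1];p0=[float(a) for a in sys.argv[2:4]]
for n in("top","scene"):
    cam=cams.camera_info(n); cams.snapshot(n); r=trace(n,"socket_"+k)
    if not r: print(n,"none"); continue
    x,f=fit(lambda x,y:cyl(x,y,R[k],.008,.088),[(cam,r[0]["region"].astype(float))],p0,[.01,.01])
    d=x-[.539,-.208]; print(n,r[0]["confidence"],x.round(4),"rack",np.round([c*d[0]+s*d[1],-s*d[0]+c*d[1]],4),round(f,3))
print(sense()["position"],sense()["width"])
E
python3 chk.py yellow .533 -.304
```

```text
top 0.61 [ 0.5319 -0.303 ] rack [-0.0009 -0.0953] 0.188
scene 0.74 [ 0.5295 -0.3085] rack [-0.0029 -0.1009] 0.242
[0.49403296 0.09926992 0.16141427] 0.9973138006057144
```

Emit:
{"name": "step_arm", "arguments": {
  "plan": [
    [[0.0435, -0.0042, 0, 0, 0, 0, -1], [0.0435, -0.0042, 0, 0, 0, 0, -1], [0.0435, -0.0042, 0, 0, 0, 0, -1], [0.0435, -0.0042, 0, 0, 0, 0, -1], [0, 0, 0, 0, 0, 0, -1], [0, 0, 0, 0, 0, 0, -1]]
  ]
}}

```text
t: 15.25
position: [0.4774, 0.273, 0.1613]
ee_rot: [-0.0, 0.707, 0.707, -0.0]
contact_force: [-0.1, -0.7, 0.0]
width: 1.003
grasp_force: 0.0
```

Emit:
{"name": "step_arm", "arguments": {
  "plan": [
    [[0.001, 0, 0.03, 0, 0, 0, -1], [0, 0, 0.04, 0, 0, 0, -1], [0, 0, 0.03, 0, 0, 0, -1], [0, 0, 0.0165, 0, 0, 0, -1], [0, 0, 0, 0, 0, 0, -1], [0, 0, 0, 0, 0, 0, 1], [0, 0, 0, 0, 0, 0, 1], [0, 0, 0, 0, 0, 0, 1], [0, 0, 0, 0, 0, 0, 1], [0, 0, 0, 0, 0, 0, 1], [0, 0, 0, 0, 0, 0, 1], [0, 0, 0, 0, 0, 0, 1], [0, 0, 0, 0, 0, 0, 1], [0, 0, 0, 0, 0, 0, 1], [0, 0, 0, 0, 0, 0, 1]]
  ]
}}

```text
t: 17.12
position: [0.4772, 0.275, 0.0449]
ee_rot: [-0.0, 0.707, 0.707, -0.0]
contact_force: [-0.3, 0.4, -0.2]
width: 0.324
grasp_force: 25.0
```

Emit:
{"name": "step_arm", "arguments": {
  "plan": [
    [[0, 0, -0.02, 0, 0, 0, 1], [0, 0, -0.035, 0, 0, 0, 1], [0, 0, -0.04, 0, 0, 0, 1], [0, 0, -0.025, 0, 0, 0, 1], [-0.02, 0.003, 0, 0, 0, 0, 1], [-0.035, 0.004, 0, 0, 0, 0, 1], [-0.042, 0.0048, 0, 0, 0, 0, 1], [-0.042, 0.0048, 0, 0, 0, 0, 1], [-0.042, 0.0048, 0, 0, 0, 0, 1], [-0.042, 0.0048, 0, 0, 0, 0, 1], [-0.042, 0.0048, 0, 0, 0, 0, 1], [-0.042, 0.0048, 0, 0, 0, 0, 1], [-0.042, 0.0048, 0, 0, 0, 0, 1], [-0.042, 0.0048, 0, 0, 0, 0, 1], [-0.042, 0.0048, 0, 0, 0, 0, 1], [-0.042, 0.0048, 0, 0, 0, 0, 1], [-0.03, 0.004, 0, 0, 0, 0, 1], [-0.01, 0.001, 0, 0, 0, 0, 1], [0, 0, 0, 0, 0, 0, 1], [0, 0, 0, 0, 0, 0, 1]]
  ]
}}

```text
t: 19.62
position: [0.5367, -0.2392, 0.1647]
ee_rot: [-0.0, 0.707, 0.707, -0.0]
contact_force: [-0.3, 0.1, -2.4]
width: 0.325
grasp_force: 25.0
```

Emit:
{"name": "step_arm", "arguments": {
  "plan": [
    [[-0.0005, 0, 0.03, 0, 0, 0, 1], [0, 0, 0.04, 0, 0, 0, 1], [0, 0, 0.032, 0, 0, 0, 1], [0, 0, 0.012, 0, 0, 0, 1], [0, 0, 0.005, 0, 0, 0, 1], [0, 0, 0.0035, 0, 0, 0, 1], [0, 0, 0, 0, 0, 0, 1], [0, 0, 0, 0, 0, 0, 1], [0, 0, 0, 0, 0, 0, -1], [0, 0, 0, 0, 0, 0, -1], [0, 0, 0, 0, 0, 0, -1], [0, 0, 0, 0, 0, 0, -1], [0, 0, -0.02, 0, 0, 0, -1], [0, 0, -0.04, 0, 0, 0, -1], [0, 0, -0.04, 0, 0, 0, -1], [0, 0, -0.02, 0, 0, 0, -1], [0.0443, -0.0048, 0, 0, 0, 0, -1], [0.0443, -0.0048, 0, 0, 0, 0, -1], [0.0443, -0.0048, 0, 0, 0, 0, -1], [0.0443, -0.0048, 0, 0, 0, 0, -1]]
  ]
}}

```text
t: 22.12
position: [0.5175, -0.062, 0.1626]
ee_rot: [-0.0, 0.707, 0.707, -0.0]
contact_force: [-0.3, -0.7, -0.1]
width: 0.997
grasp_force: 0.0
```

Emit:
{"name": "step_arm", "arguments": {
  "plan": [
    [[0.0443, -0.0048, 0, 0, 0, 0, -1], [0.0443, -0.0048, 0, 0, 0, 0, -1], [0.0443, -0.0048, 0, 0, 0, 0, -1], [0.0443, -0.0048, 0, 0, 0, 0, -1], [0.0443, -0.0048, 0, 0, 0, 0, -1], [0.0443, -0.0048, 0, 0, 0, 0, -1], [0, 0, 0, 0, 0, 0, -1], [0, 0, 0, 0, 0, 0, -1]]
  ]
}}

```text
t: 23.12
position: [0.489, 0.2022, 0.1624]
ee_rot: [-0.0, 0.707, 0.707, -0.0]
contact_force: [-0.8, -0.6, 0.5]
width: 0.995
grasp_force: 0.0
```

```bash
python3 chk.py blue .537 -.24
```

```text
top 0.57 [ 0.5369 -0.2394] rack [-0.     -0.0315] 0.299
scene 0.95 [ 0.5345 -0.2446] rack [-0.0022 -0.0369] 0.176
[0.48937831 0.20164084 0.16245885] 1.0001074403413392
```

Blue is in its bay. Now green.

Emit:
{"name": "step_arm", "arguments": {
  "plan": [
    [[0.0015, 0, 0.03, 0, 0, 0, -1], [0, 0, 0.04, 0, 0, 0, -1], [0, 0, 0.03, 0, 0, 0, -1], [0, 0, 0.0175, 0, 0, 0, -1], [0, 0, 0, 0, 0, 0, -1], [0, 0, 0, 0, 0, 0, 1], [0, 0, 0, 0, 0, 0, 1], [0, 0, 0, 0, 0, 0, 1], [0, 0, 0, 0, 0, 0, 1], [0, 0, 0, 0, 0, 0, 1], [0, 0, 0, 0, 0, 0, 1], [0, 0, 0, 0, 0, 0, 1], [0, 0, 0, 0, 0, 0, 1], [0, 0, 0, 0, 0, 0, 1], [0, 0, 0, 0, 0, 0, 1]]
  ]
}}

```text
t: 25.2
position: [0.4893, 0.204, 0.0449]
ee_rot: [-0.0, 0.707, 0.707, -0.0]
contact_force: [0.4, 0.1, 0.4]
width: 0.371
grasp_force: 25.0
```

Emit:
{"name": "step_arm", "arguments": {
  "plan": [
    [[0, 0, -0.02, 0, 0, 0, 1], [0, 0, -0.035, 0, 0, 0, 1], [0, 0, -0.04, 0, 0, 0, 1], [0, 0, -0.025, 0, 0, 0, 1], [-0.02, 0.003, 0, 0, 0, 0, 1], [-0.035, 0.004, 0, 0, 0, 0, 1], [-0.042, 0.0055, 0, 0, 0, 0, 1], [-0.042, 0.0055, 0, 0, 0, 0, 1], [-0.042, 0.0055, 0, 0, 0, 0, 1], [-0.042, 0.0055, 0, 0, 0, 0, 1], [-0.042, 0.0055, 0, 0, 0, 0, 1], [-0.042, 0.0055, 0, 0, 0, 0, 1], [-0.042, 0.0055, 0, 0, 0, 0, 1], [-0.025, 0.005, 0, 0, 0, 0, 1], [-0.006, 0.0015, 0, 0, 0, 0, 1], [0, 0, 0, 0, 0, 0, 1], [0, 0, 0, 0, 0, 0, 1]]
  ]
}}

```text
t: 27.32
position: [0.5409, -0.1751, 0.1648]
ee_rot: [-0.0, 0.707, 0.707, -0.0]
contact_force: [-0.3, 0.2, -1.6]
width: 0.368
grasp_force: 25.0
```

Emit:
{"name": "step_arm", "arguments": {
  "plan": [
    [[-0.0005, 0, 0.03, 0, 0, 0, 1], [0, 0, 0.04, 0, 0, 0, 1], [0, 0, 0.032, 0, 0, 0, 1], [0, 0, 0.012, 0, 0, 0, 1], [0, 0, 0.005, 0, 0, 0, 1], [0, 0, 0.0035, 0, 0, 0, 1], [0, 0, 0, 0, 0, 0, 1], [0, 0, 0, 0, 0, 0, 1], [0, 0, 0, 0, 0, 0, -1], [0, 0, 0, 0, 0, 0, -1], [0, 0, 0, 0, 0, 0, -1], [0, 0, 0, 0, 0, 0, -1], [0, 0, -0.02, 0, 0, 0, -1], [0, 0, -0.04, 0, 0, 0, -1], [0, 0, -0.04, 0, 0, 0, -1], [0, 0, -0.02, 0, 0, 0, -1], [0.0396, -0.0046, 0, 0, 0, 0, -1], [0.0396, -0.0046, 0, 0, 0, 0, -1], [0.0396, -0.0046, 0, 0, 0, 0, -1], [0.0396, -0.0046, 0, 0, 0, 0, -1]]
  ]
}}

```text
t: 29.82
position: [0.5223, -0.0169, 0.1626]
ee_rot: [-0.0, 0.707, 0.707, -0.0]
contact_force: [1.0, 0.3, -0.1]
width: 0.999
grasp_force: 0.0
```

Emit:
{"name": "step_arm", "arguments": {
  "plan": [
    [[0.0396, -0.0046, 0, 0, 0, 0, -1], [0.0396, -0.0046, 0, 0, 0, 0, -1], [0.0396, -0.0046, 0, 0, 0, 0, -1], [0.0396, -0.0046, 0, 0, 0, 0, -1], [0, 0, 0, 0, 0, 0, -1], [0, 0, 0, 0, 0, 0, -1]]
  ]
}}

```text
t: 30.58
position: [0.5043, 0.14, 0.1625]
ee_rot: [-0.0, 0.707, 0.707, -0.0]
contact_force: [0.3, 0.1, -0.4]
width: 1.002
grasp_force: 0.0
```

```bash
python3 chk.py green .541 -.176
```

```text
top 0.54 [ 0.5405 -0.176 ] rack [-0.0006  0.032 ] 0.115
scene 0.73 [ 0.5385 -0.1783] rack [-0.0024  0.0296] 0.167
[0.50454092 0.13948995 0.1624353 ] 1.0023676190084148
```

Emit:
{"name": "step_arm", "arguments": {
  "plan": [
    [[0.001, 0, 0.03, 0, 0, 0, -1], [0, 0, 0.04, 0, 0, 0, -1], [0, 0, 0.03, 0, 0, 0, -1], [0, 0, 0.0175, 0, 0, 0, -1], [0, 0, 0, 0, 0, 0, -1], [0, 0, 0, 0, 0, 0, 1], [0, 0, 0, 0, 0, 0, 1], [0, 0, 0, 0, 0, 0, 1], [0, 0, 0, 0, 0, 0, 1], [0, 0, 0, 0, 0, 0, 1], [0, 0, 0, 0, 0, 0, 1], [0, 0, 0, 0, 0, 0, 1], [0, 0, 0, 0, 0, 0, 1], [0, 0, 0, 0, 0, 0, 1], [0, 0, 0, 0, 0, 0, 1]]
  ]
}}

```text
t: 32.65
position: [0.5045, 0.1413, 0.045]
ee_rot: [0.0, 0.707, 0.707, 0.0]
contact_force: [0.6, 0.0, 1.7]
width: 0.392
grasp_force: 25.0
```

Emit:
{"name": "step_arm", "arguments": {
  "plan": [
    [[0, 0, -0.02, 0, 0, 0, 1], [0, 0, -0.035, 0, 0, 0, 1], [0, 0, -0.04, 0, 0, 0, 1], [0, 0, -0.025, 0, 0, 0, 1], [-0.02, 0.004, 0, 0, 0, 0, 1], [-0.035, 0.006, 0, 0, 0, 0, 1], [-0.042, 0.006, 0, 0, 0, 0, 1], [-0.042, 0.006, 0, 0, 0, 0, 1], [-0.042, 0.006, 0, 0, 0, 0, 1], [-0.042, 0.006, 0, 0, 0, 0, 1], [-0.022, 0.005, 0, 0, 0, 0, 1], [-0.0085, 0.0015, 0, 0, 0, 0, 1], [0, 0, 0, 0, 0, 0, 1], [0, 0, 0, 0, 0, 0, 1]]
  ]
}}

```text
t: 34.4
position: [0.5447, -0.1112, 0.1648]
ee_rot: [-0.0, 0.707, 0.707, -0.0]
contact_force: [0.5, -0.7, -3.5]
width: 0.396
grasp_force: 25.0
```

Emit:
{"name": "step_arm", "arguments": {
  "plan": [
    [[-0.0005, 0, 0.03, 0, 0, 0, 1], [0, 0, 0.04, 0, 0, 0, 1], [0, 0, 0.032, 0, 0, 0, 1], [0, 0, 0.012, 0, 0, 0, 1], [0, 0, 0.005, 0, 0, 0, 1], [0, 0, 0.0035, 0, 0, 0, 1], [0, 0, 0, 0, 0, 0, 1], [0, 0, 0, 0, 0, 0, 1], [0, 0, 0, 0, 0, 0, -1], [0, 0, 0, 0, 0, 0, -1], [0, 0, 0, 0, 0, 0, -1], [0, 0, 0, 0, 0, 0, -1], [0, 0, -0.02, 0, 0, 0, -1], [0, 0, -0.04, 0, 0, 0, -1], [0, 0, -0.04, 0, 0, 0, -1], [0, 0, -0.04, 0, 0, 0, -1], [0.045, 0, 0, 0, 0, 0, -1], [0.045, 0, 0, 0, 0, 0, -1], [0.045, 0, 0, 0, 0, 0, -1], [0.045, 0, 0, 0, 0, 0, -1]]
  ]
}}

```text
t: 36.9
position: [0.5449, 0.0687, 0.184]
ee_rot: [0.0, 0.707, 0.707, 0.001]
contact_force: [1.3, 0.4, -0.4]
width: 0.997
grasp_force: 0.0
```

Emit:
{"name": "step_arm", "arguments": {
  "plan": [
    [[0.045, 0, 0, 0, 0, 0, -1], [0.03, 0, 0, 0, 0, 0, -1], [0, 0, 0, 0, 0, 0, -1], [0, 0, 0, 0, 0, 0, -1]]
  ]
}}

```text
t: 37.4
position: [0.545, 0.142, 0.1832]
ee_rot: [0.0, 0.707, 0.707, 0.0]
contact_force: [0.6, 0.5, 0.2]
width: 1.002
grasp_force: 0.0
```

```bash
python3 chk.py white .545 -.112; python3 - <<'E'
from fit import *
a=[cv2.resize(cams.snapshot(n)[y:y+130,x:x+180],None,fx=2.2,fy=2.2,interpolation=cv2.INTER_CUBIC) for n,x,y in(("top",260,120),("scene",80,100))]
cv2.imwrite("pics/end.png",np.vstack(a)[:,:,::-1])
E
```

```text
top 0.8 [ 0.5427 -0.1135] rack [-0.0024  0.0945] 0.052
scene 0.86 [ 0.5443 -0.1141] rack [-0.0008  0.094 ] 0.097
[0.54501781 0.14153034 0.18267899] 1.001851046878558
```

View pics/end.png

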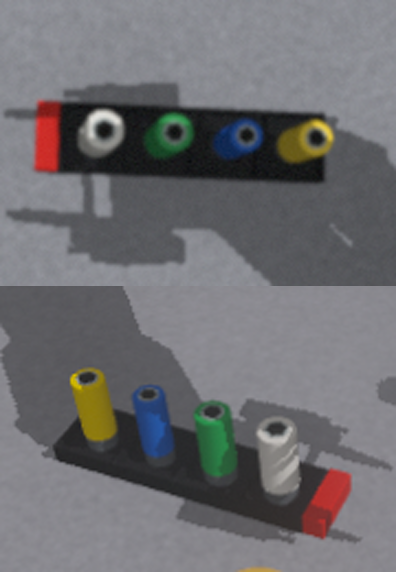

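All four stand upright, one to a bay. From the red end they run white (103,130), green (174,132), blue (246,135), yellow (316,137) in the top crop, so the order is reversed as asked.

```bash
python3 -c "
from rig import *
print(ticket.sign_off())"
```

```text
the job is handed in; nothing more can be done
None
```

I moved all four sockets to the refit rack in reverse order and handed the job in at about 38 s; from the red end they are white, green, blue, yellow, each upright in its own bay in the final pictures, but the sign-off returned no verdict.

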